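# Tidy the opener drawer onto its outline pads

## Task

Tidy the kitchen drawer: lay the can opener, the bottle opener, the jar key and the corkscrew each on the cork pad that bears its own outline, flat, covering the outline and with its head end pointing the same way. Leave the pour spout and the jar lid where they lie.

Things in the scene. Friction and masses are not known exactly. Their poses are not given: they have to be found in the camera images.
- can_opener_grip (a point): The chrome crank can opener, loose, flat on the drawer floor, 144 mm long: two parallel handle bars side by side, a solid head and a 60 mm crank bar across the head. Point: on its mid-line near the centre of mass, half-way up the 31 mm wide (y), 16 mm high handle part, to be gripped here; the head rises to 26 mm at the crank. x runs from handle to head end, z up; the middle of the head end is 60 mm along x.
- bottle_opener_grip (a point): The cast aluminium bottle opener, loose, flat on the drawer floor, 130 mm long: one straight handle bar ending in a closed ring 46 mm across. Point: on its mid-line near the centre of mass, half-way up the 22 mm wide (y), 14 mm high handle part, to be gripped here; the ring is 12 mm thick. x runs from handle to head end, z up; the middle of the head end is 60 mm along x.
- jar_key_grip (a point): The cream plastic jar key, loose, flat on the drawer floor, 141 mm long: one straight handle bar ending in two spread prongs, like a Y 81 mm across. Point: on its mid-line near the centre of mass, half-way up the 26 mm wide (y), 14 mm high handle part, to be gripped here; the prongs are as thick as the handle. x runs from handle to head end, z up; the middle of the head end is 60 mm along x.
- corkscrew_grip (a point): The nickel corkscrew, loose, flat on the drawer floor, 129 mm long: a T: a cross bar 84 mm wide at the handle end, a straight barrel 16 mm wide, and a thin wavy screw as its head end. Point: on its mid-line near the centre of mass, half-way up the 16 mm wide (y), 16 mm high handle part, to be gripped here; barrel free from 32 mm behind the point to 23 mm ahead. x runs from handle to head end, z up; the middle of the head end is 60 mm along x.
- can_opener_outline (a point): The black outline of the chrome crank can opener, life size, on its own cork pad (150 x 90 x 3 mm, fixed to the drawer floor). Point: on the pad's upper face, in the middle of the outline's head end; x runs from handle to head end, z up. With the tool on its outline, its grip point is 60 mm behind this point (along minus x), x the same way.
- bottle_opener_outline (a point): The black outline of the cast aluminium bottle opener, life size, on its own cork pad (150 x 90 x 3 mm, fixed to the drawer floor). Point: on the pad's upper face, in the middle of the outline's head end; x runs from handle to head end, z up. With the tool on its outline, its grip point is 60 mm behind this point (along minus x), x the same way.
- jar_key_outline (a point): The black outline of the cream plastic jar key, life size, on its own cork pad (150 x 90 x 3 mm, fixed to the drawer floor). Point: on the pad's upper face, in the middle of the outline's head end; x runs from handle to head end, z up. With the tool on its outline, its grip point is 60 mm behind this point (along minus x), x the same way.
- corkscrew_outline (a point): The black outline of the nickel corkscrew, life size, on its own cork pad (150 x 90 x 3 mm, fixed to the drawer floor). Point: on the pad's upper face, in the middle of the outline's head end; x runs from handle to head end, z up. With the tool on its outline, its grip point is 60 mm behind this point (along minus x), x the same way.
- pour_spout_mid (a point): Bystander, to be left alone: a glass pour spout with a cork, 66 mm long and 22 mm thick, lying loose on the drawer floor between tools and pads (the drawer is open on top, its front towards the robot 72 mm high, the other walls 50 mm). The point is near its middle, 11 mm up; x along it, towards the glass end.
- jar_lid_mid (a point): Bystander, to be left alone: a small round steel jar lid, 42 mm across and 13 mm high, lying loose on the drawer floor between tools and pads. The point is its centre, 6.5 mm up.

How it is judged:
By the outcome, as a careful person would: the job done as asked, in the order asked, and still so for the second after the job is handed in, with the robot touching nothing.
It also fails if it takes over 106 s, if anything falls off the work surface, if the arm or the gripper's body presses on something with over 40 N, if the wrist force passes 120 N, or if a joint passes its speed limit or range.

## Robot

A 6-joint arm with a two-finger parallel gripper is mounted at the origin on the work surface. World frame = base frame: x ahead of the robot, y to its left, z up, the work surface at z = 0. Lengths are in m, angles in degrees, forces in N, time in s.
With the tool pointing down it reaches from about 0.4 to 0.825 m from the base axis. Payload 7 kg.
Tool frame: the origin (TCP) lies at the very end of the fingers, on their centre line; the grasp point (between the pads) lies 19 mm behind it; z points along the fingers, y is the line along which they close (so a half turn about z gives the same grasp; the last joint's range is limited). The gripper opens to 88 mm and grips with 3 to 60 N. Pads are 19 mm wide; open, the fingers measure 130 mm over their backs; the gripper's body (78 mm by 193 mm) begins 47 mm behind the grasp point.
Start: joints at [85.72, 20.546, 0.682, 0, -70.136, -16.507], TCP at [0.24, 0.631, 0.227] pointing down, gripper open.
Joint ranges: [-176.03, 176.03], [-82.01, 121.73], [-58.28, 71.71], [-173.87, 95.51], [-174.79, -0.11], [-173.66, 173.66]. Speed limits (degrees/s): [136.94, 136.94, 172.46, 180, 180, 180].

## Interface

Orientations are given as [roll, pitch, yaw] about the fixed x, y, z axes, in that order (R = Rz(yaw) Ry(pitch) Rx(roll)).
In Python, from plant import r gives the robot as it stands. The module is installed in compiled form; this text tells all that it offers.
- The arm moves only by the tool jog_arm, never from a script. Its arguments are lists of equal length, an entry for each row: "travel": the shift along the tool's x, y, z each as a share of 50 cm, from -1 to 1, a list of three; "dr": the turn, a rotation vector about the tool's x, y, z each as a share of 360 degrees, from -1 to 1, a list of three; "claw": the opening, from 0 (shut) to 1 (fully open). A call has exactly 10 rows; each row is the pose to reach, as a shift and turn from the pose commanded when the call began, along the tool's axes at that moment, turning the shorter way round; what a row does not reach only later rows make up. A row lasts 1/8 s, in which the tool goes at most 62.5 mm and 10.7 degrees, less where a joint would pass 70% of its speed; a pose out of reach is approached as far as the arm can. A call with a number of a shift or a turn outside -1 to 1 is refused whole. A call with a gripper value outside its range is refused whole. The fingers move at their own pace and stop on an object; "newtons" is the grip in N (left out, the last holds). Time passes only in rows, so rows that repeat a pose let the fingers close, or fill a call up. It gives the time, the measured TCP pose, the force, the opening and the grip force at its end, in the units of the state.
- r.get_state(): the state, without advancing time (a new reading comes with each control period).
- r.capture(name): name is "side" or "top"; returns a dict with "pixels" (400x640x3 uint8, red, green, blue), "range_z" (400x640 float32, m along the optical axis (not along the pixel's ray), 0 where there is no reading), "fx", "fy", "cx", "cy" (pixels), "position" and "attitude" of the camera in the world. Camera axes: x right, y up, looking along -z (the intrinsics and any distortion apply to the point x, -y, -z); pixel columns grow to the right and rows downward; lengths in m; the calibration is good to about 2 mm. A picture is of the moment at which its call begins.
- r.close_job(): hands the job in; it is judged then, once.
Trained networks look in the newest picture that a camera, given by its name, has taken for a name from the list of things; names that differ only in an ending like _2 or _b are one class to them, and where a whole thing is asked for, a point or a joint stands for the part that bears it (a point fixed in the world has none). Each returns a list of dicts, best first, with "conf" (0 to 1); they miss things now and then, are a little off and sometimes report something else, mostly with a low value. They report only what shows in the picture. A call takes as long as a camera call.
- r.boxes_of(name, camera): "extent" ([left, top, right, bottom] in pixels, round what is visible of it).
- r.regions_of(name, camera): "pixels" (400x640 bool, what is visible of it) and "extent" ([left, top, right, bottom] in pixels, round what is visible of it).
- r.tip_of(name, camera): "at" ([column, row] in pixels: a listed point, or the origin of a listed thing).
The state is a dict: "time_s": time; "joints": joint angles; "qd": joint speeds; "joint_torque": joint torques, N m; "tcp_pos": TCP position; "eef_rot": TCP orientation; "contact_force": force on the tool from outside, world axes, zero at the start; "moment": the same for the moment, N m; "gripper_width": finger opening in m; "gripper_force": force on a finger pad.
Only numpy, scipy, OpenCV 4.12 (cv2) and the standard library are available. Lean on these libraries where they do the work, as an engineer would, in place of code of your own. Each camera call takes 0.05 s, during which the arm holds its last target. There are 200 camera calls.

## Working session

There is one attempt and no reset: what is moved stays moved. The work goes in short steps, Python scripts to look and compute and a tool call to move; the robot and the scene stay as the last step left them, time stands still between calls to the robot, and variables do not carry over. Pictures are saved under pics/ and viewed, at most 14 in all, crops included, and the job is handed in when it is done.

Besides the shell and the picture viewer there is one more tool, called as a command line: name --argument value ..., lists and objects as JSON in quotes. jog_arm: Moves the arm, as the interface text tells. Its arguments: {"type":"object","properties":{"travel":{"type":"array"},"dr":{"type":"array"},"claw":{"type":"array"},"newtons":{"type":"number"}},"required":["travel","dr","claw"]}

```bash
mkdir -p pics; ls; cat > h.py <<'E'
import numpy as np, cv2
from scipy.spatial.transform import Rotation as R
from plant import r
def rot(a):
    a=np.array(a,float)
    if a.shape==(3,3): return a
    return R.from_euler('xyz',a,degrees=True).as_matrix() if a.size==3 else R.from_quat(a).as_matrix()
def px2w(c,u,v,z):
    "intersect pixel ray with plane z"
    A=rot(c['attitude']); d=A@np.array([(u-c['cx'])/c['fx'],-(v-c['cy'])/c['fy'],-1])
    p=np.array(c['position']); return p+d*(z-p[2])/d[2]
def cloud(c):
    v,u=np.mgrid[:400,:640]; Z=c['range_z']
    P=np.stack([(u-c['cx'])/c['fx']*Z,-(v-c['cy'])/c['fy']*Z,-Z],-1)
    return P@rot(c['attitude']).T+np.array(c['position'])
E
python3 - <<'E'
from h import *
for n in('top','side'):
    c=r.capture(n); cv2.imwrite(f'pics/{n}0.png',c['pixels'][...,::-1])
    print(n,{k:c[k] for k in c if k not in('pixels','range_z')})
    for t in 'can_opener bottle_opener jar_key corkscrew'.split():
        for s in('_grip','_outline'):
            print(t+s,[(np.round(d['at']),round(d['conf'],2)) for d in r.tip_of(t+s,n)][:3])
    for t in('pour_spout_mid','jar_lid_mid'): print(t,[(np.round(d['at']),round(d['conf'],2)) for d in r.tip_of(t,n)][:2])
print(r.get_state())
E
```

```text
pics
top {'fx': 444.7271977025751, 'fy': 444.7271977025751, 'cx': 319.4077272876454, 'cy': 202.84340520866382, 'position': array([ 0.41849143, -0.00761912,  0.85886444]), 'attitude': array([ 11.35612718,   1.25343268, -91.41673486])}
can_opener_grip [(array([387., 262.]), 0.86)]
can_opener_outline [(array([231., 150.]), 0.84)]
bottle_opener_grip [(array([376., 178.]), 0.96)]
bottle_opener_outline [(array([290., 158.]), 0.65)]
jar_key_grip []
jar_key_outline [(array([228., 237.]), 0.66)]
corkscrew_grip [(array([445., 179.]), 0.79)]
corkscrew_outline [(array([287., 235.]), 0.94), (array([376., 177.]), 0.23)]
pour_spout_mid [(array([335., 239.]), 0.62)]
jar_lid_mid [(array([330., 188.]), 0.7), (array([288., 153.]), 0.53)]
side {'fx': 394.81061585352046, 'fy': 394.81061585352046, 'cx': 324.6750361166632, 'cy': 192.35402729569458, 'position': array([0.25462476, 0.58120796, 0.51313908]), 'attitude': array([  55.90861349,   -0.50846897, -151.75137236])}
can_opener_grip [(array([386., 198.]), 0.98), (array([318., 180.]), 0.55)]
can_opener_outline [(array([214., 245.]), 0.77)]
bottle_opener_g
[... 400 characters left out ...]
1.]), 0.72)]
{'time_s': 1.1, 'joints': array([ 8.57194422e+01,  2.05465756e+01,  6.82842318e-01, -9.35058558e-05,
       -7.01353781e+01, -1.65079784e+01]), 'qd': array([-0.03143035,  0.02003038,  0.07768532,  0.00858828, -0.00707683,
        0.0181765 ]), 'joint_torque': array([ 2.33748606e-04, -5.82390976e+01,  2.93307030e+01,  7.00309485e+00,
        1.23994978e-02, -3.75948036e-05]), 'tcp_pos': array([0.23956909, 0.63104466, 0.22656524]), 'eef_rot': array([-1.79999173e+02,  3.36809259e-04, -2.07885679e+01]), 'contact_force': array([-0.56029778,  1.26860717, -0.33612545]), 'moment': array([ 0.01430771, -0.01116816,  0.06506629]), 'gripper_force': 0.0, 'gripper_width': 0.08776287097107192}
```

```bash
python3 - <<'E'
import cv2
a=cv2.imread('pics/top0.png')[90:330,170:490]; cv2.imwrite('pics/t1.png',cv2.resize(a,None,fx=2.5,fy=2.5,interpolation=2))
E
```

```text
(no output)
```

View pics/t1.png

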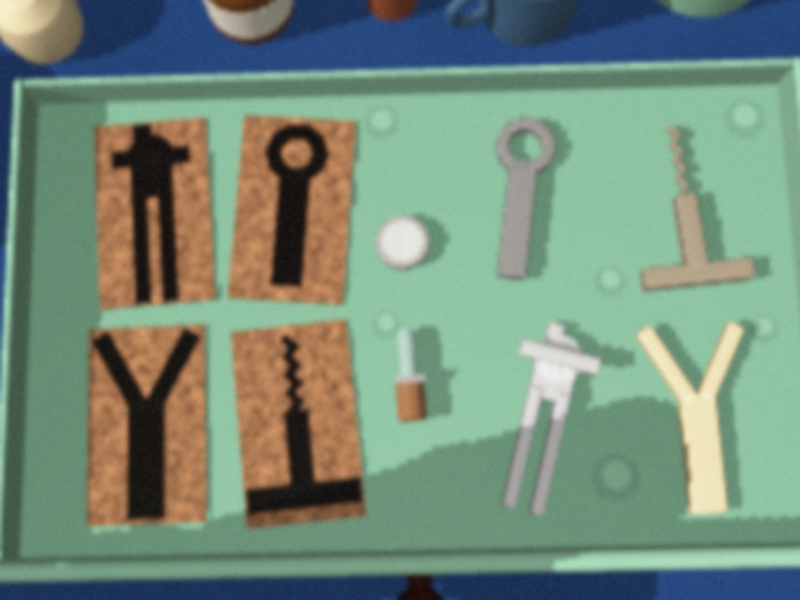

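View pics/side0.png

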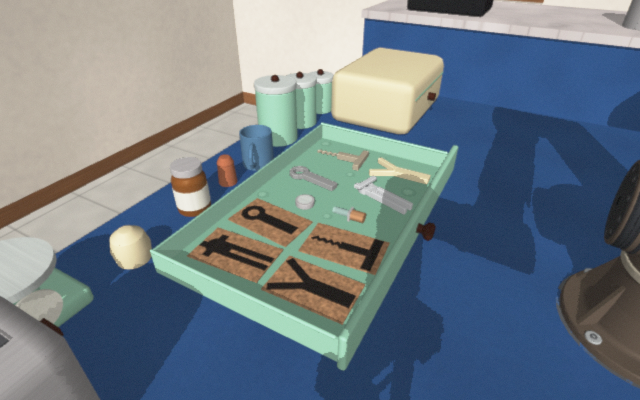

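```bash
cat >> h.py <<'E'
def moments(P2):
    m=P2.mean(0); w,V=np.linalg.eigh(np.cov((P2-m).T)); a=V[:,1]; a=a*np.sign(a[0]); return m,a
def onplane(c,mask,z):
    v,u=np.nonzero(mask); A=rot(c['attitude']); d=np.stack([(u-c['cx'])/c['fx'],-(v-c['cy'])/c['fy'],-np.ones(len(u))],-1)@A.T
    p=np.array(c['position']); q=p+d*((z-p[2])/d[:,2])[:,None]; 
    # jacobian ~ const at this height; ignore
    return q[:,:2]
E
python3 - <<'E'
from h import *
c=r.capture('top'); np.savez('top.npz',**c)
W=cloud(c)
def zat(u,v): return np.median(W[v-3:v+4,u-3:u+4,2])
print('floor',[round(zat(u,v),4) for u,v in((400,150),(330,165),(420,210),(320,290))])
for t in 'can_opener bottle_opener jar_key corkscrew'.split():
    for s in('_grip','_outline'):
        for d in r.regions_of(t+s,'top')[:2]:
            m=d['pixels']; 
            print(t+s,round(d['conf'],2),m.sum(),d['extent'],'z',np.round(np.percentile(W[m][:,2],[10,50,90]),4))
E
```

```text
floor [np.float64(0.0087), np.float64(0.0085), np.float64(0.0086), np.float64(0.0088)]
can_opener_grip 0.58 1101 [372.6, 218.5, 408.8, 297.2] z [0.0203 0.0241 0.0345]
can_opener_outline 0.57 3328 [208.3, 138.7, 257.6, 214.1] z [0.0098 0.0117 0.0136]
bottle_opener_grip 0.84 841 [368.4, 138.6, 392.2, 201.6] z [0.018  0.0215 0.0238]
bottle_opener_grip 0.27 1130 [369.7, 218.8, 409.2, 297.3] z [0.0195 0.024  0.0344]
bottle_opener_outline 0.7 3271 [259.5, 141.9, 312.6, 211.1] z [0.0098 0.0117 0.0137]
jar_key_grip 0.92 1190 [425.2, 218.1, 469.7, 291.7] z [0.0189 0.0223 0.0244]
jar_key_outline 0.72 3758 [203.9, 220.2, 252.2, 299.1] z [0.0098 0.0118 0.0137]
corkscrew_grip 0.85 788 [425.6, 141.0, 473.1, 207.3] z [0.0151 0.0238 0.0262]
corkscrew_grip 0.66 1161 [425.0, 221.2, 468.7, 295.2] z [0.0191 0.0223 0.0244]
corkscrew_outline 0.75 3792 [260.5, 219.4, 315.8, 299.8] z [0.0098 0.0118 0.0137]
```

```bash
cat > meas.py <<'E'
from h import *
from scipy.optimize import minimize
G=0.001
def ras(P,rad=1):
    g=np.zeros((500,700),np.float32); return g
def overlap(T,O,x0):
    "fit SE2 tool->outline: x=[dth,tx,ty]; maximise mean blurred-map score"
    o0=O.mean(0); img=np.zeros((260,260),np.float32); ij=((O-o0)/G+130).round().astype(int); img[ij[:,0],ij[:,1]]=1
    img=cv2.dilate(img,np.ones((3,3))); img=cv2.GaussianBlur(img,(0,0),3)
    t0=T.mean(0)
    def f(x):
        a=x[0]; q=((T-t0)@np.array([[np.cos(a),np.sin(a)],[-np.sin(a),np.cos(a)]])+x[1:]*.01)/G+130
        return -cv2.remap(img,q[:,1].astype(np.float32)[None],q[:,0].astype(np.float32)[None],1).mean()
    s=minimize(f,[x0,0,0],method='Nelder-Mead',options=dict(initial_simplex=[[x0,0,0],[x0+.1,0,0],[x0,.3,0],[x0,0,.3]],xatol=1e-4,fatol=1e-6))
    return s.x[0],o0+s.x[1:]*.01,t0,-s.fun
def up(c,mask,z,k=3):
    # subsample grid of mask pixels to points on plane z
    M=cv2.resize(mask.astype(np.float32),None,fx=k,fy=k,interpolation=1)>.5
    v,u=np.nonzero(M); u=(u+.5)/k-.5; v=(v+.5)/k-.5
    A=rot(c['attitude']); d=np.stack([(u-c['cx'])/c['fx'],-(v-c['cy'])/c['fy'],-np.ones(len(u))],-1)@A.T
    p=np.array(c['position']); return (p+d*((z-p[2])/d[:,2])[:,None])[:,:2]
HT=dict(can_opener=.016,bottle_opener=.013,jar_key=.014,corkscrew=.014)
GUESS={}
E
python3 - <<'E'
from meas import *
import pickle
c=r.capture('top'); W=cloud(c); g=c['pixels'].max(2).astype(int)
S=c['pixels'].copy(); out={}
for t in HT:
    best=lambda n:r.regions_of(n,'top')[0]['pixels']
    tm=best(t+'_grip'); pm=best(t+'_outline')
    om=pm&(g<75)&(cv2.erode(pm.astype(np.uint8),np.ones((3,3)))>0)
    T=up(c,tm,.0085+HT[t]); O=up(c,om,.0115)
    (mt,at),(mo,ao)=moments(T),moments(O)
    yt,yo=[np.degrees(np.arctan2(a[1],a[0])) for a in(at,ao)]
    dth,to,t0,s=overlap(T,O,np.radians(yo-yt))
    print(t,'tool',mt.round(4),yt.round(1),'ext',np.round([((T-mt)@at).min(),((T-mt)@at).max()],4),'outl',mo.round(4),yo.round(1),'ext',np.round([((O-mo)@ao).min(),((O-mo)@ao).max()],4),'fit dth',np.degrees(dth).round(1),'vs',(yo-yt).round(1),to.round(4),round(s,2))
    out[t]=dict(T=T,O=O,mt=mt,yt=yt,mo=mo,yo=yo,dth=np.degrees(dth),to=to)
    S[tm]=[255,0,0]; S[om]=[255,255,0]
    z=.0085+.008
    for k,n in((t+'_grip',z),(t+'_outline',.0115)):
        for d in r.tip_of(k,'top')[:1]:
            p=px2w(c,*d['at'],n)[:2]; m,a=(mt,at) if 'grip' in k else (mo,ao)
            print('   ',k,p.round(4),round(d['conf'],2),'rel axis',np.round([(p-m)@a,(p-m)@[-a[1],a[0]]],4))
pickle.dump(out,open('m.pkl','wb'))
cv2.imwrite('pics/seg.png',cv2.resize(S[90:330,170:490,::-1],None,fx=2.5,fy=2.5,interpolation=0))
for t in('pour_spout_mid','jar_lid_mid'): print(t,[px2w(c,*d['at'],.018).round(3) for d in r.tip_of(t,'top')[:1]])
m=(W[...,2]>.045)&(W[...,2]<.1); 
E
```

```text
can_opener tool [ 0.4876 -0.1187] -16.0 ext [-0.0779  0.065 ] outl [0.6587 0.1812] 3.9 ext [-0.0789  0.0655] fit dth 19.8 vs 19.9 [0.6575 0.181 ] 0.88
    can_opener_grip [ 0.4698 -0.1154] 0.81 rel axis [-0.018  -0.0017]
    can_opener_outline [0.7032 0.1847] 0.72 rel axis [0.0447 0.0004]
bottle_opener tool [ 0.6556 -0.1084] -9.2 ext [-0.0691  0.0625] outl [0.656  0.0697] -5.3 ext [-0.0665  0.0646] fit dth 4.3 vs 3.9 [0.6584 0.0695] 0.87
    bottle_opener_grip [ 0.632  -0.1079] 0.78 rel axis [-0.0234 -0.0032]
    bottle_opener_outline [0.6925 0.064 ] 0.83 rel axis [ 0.0369 -0.0023]
jar_key tool [ 0.4779 -0.2317] 2.1 ext [-0.0694  0.0699] outl [0.4848 0.1836] 1.0 ext [-0.0697  0.0699] fit dth -0.5 vs -1.1 [0.4848 0.1838] 0.88
    jar_key_grip [ 0.4626 -0.2354] 0.95 rel axis [-0.0154 -0.0032]
    jar_key_outline [0.5323 0.1927] 0.56 rel axis [0.0477 0.0083]
corkscrew tool [ 0.608  -0.2381] 5.7 ext [-0.033   0.0969] outl [0.4506 0.0652] 5.4 ext [-0.0324  0.0982] fit dth 0.8 vs -0.3 [0.4491 0.0648] 0.85
    corkscrew_grip [ 0.625  -0.2392] 0.58 rel axis [ 0.0168 -0.0027]
    corkscrew_outline [0.5245 0.0693] 0.74 rel axis [ 0.0739 -0.0028]
pour_spout_mid [array([ 0.516, -0.021,  0.018])]
jar_lid_mid [array([ 0.616, -0.01 ,  0.018])]
```

View pics/seg.png

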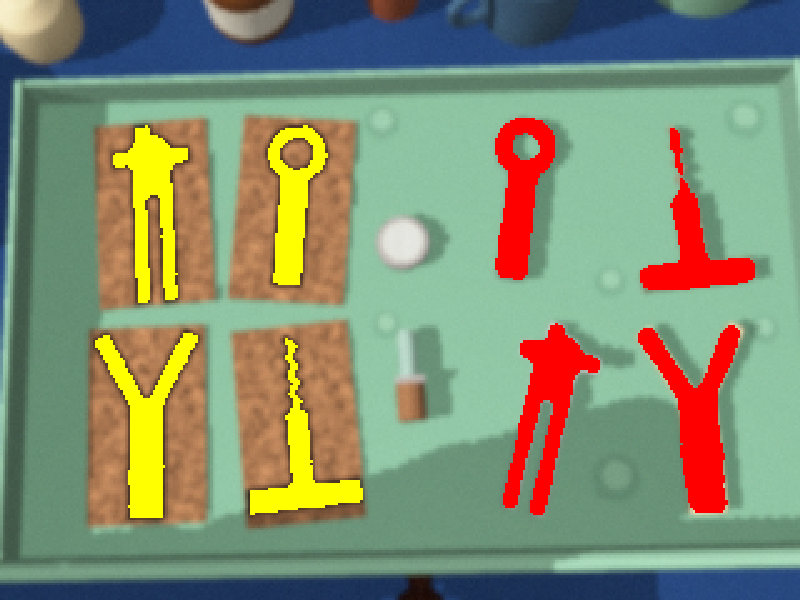

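```bash
cat >> h.py <<'E'
def plan(*wps):
    "print rows to world waypoints [x,y,z,yaw]"
    s=r.get_state(); p=np.array(s['tcp_pos']); A=rot(s['eef_rot']); Rr=R.from_matrix(A)
    print('at',p.round(4),np.round(s['eef_rot'],2),'t',s['time_s'])
    prev=p
    for w in wps:
        t=A.T@(np.array(w[:3])-p)/.5
        d=(Rr.inv()*R.from_euler('xyz',[180,0,w[3]],degrees=True)).as_rotvec(degrees=True)/360
        print('travel',t.round(3).tolist(),'dr',d.round(4).tolist(),'dist mm',round(np.linalg.norm(np.array(w[:3])-prev)*1e3)); prev=np.array(w[:3])
E
python3 - <<'E'
from h import *
plan([.48,.25,.2,-20],[.52,.15,.18,-16])
E
```

```text
at [0.2396 0.631  0.2266] [180.    -0.   -20.79] t 2.5
travel [0.72, 0.542, 0.053] dr [0.0, -0.0, -0.0022] dist mm 451
travel [0.866, 0.7, 0.093] dr [0.0, -0.0, -0.0133] dist mm 110
```

jog_arm --travel '[[0.72, 0.542, 0.053], [0.72, 0.542, 0.053], [0.72, 0.542, 0.053], [0.72, 0.542, 0.053], [0.72, 0.542, 0.053], [0.72, 0.542, 0.053], [0.72, 0.542, 0.053], [0.866, 0.7, 0.093], [0.866, 0.7, 0.093], [0.866, 0.7, 0.093]]' --dr '[[0, 0, 0], [0, 0, 0], [0, 0, 0], [0, 0, 0], [0, 0, 0], [0, 0, 0], [0, 0, 0], [0, 0, -0.0133], [0, 0, -0.0133], [0, 0, -0.0133]]' --claw '[0.7, 0.7, 0.7, 0.7, 0.7, 0.7, 0.7, 0.7, 0.7, 0.7]' --newtons 30

```text
time_s: 3.75
tcp_pos: [0.5206, 0.1464, 0.1792]
eef_rot: [179.9, 0.1, -16.3]
contact_force: [0.3, 0.0, 0.5]
gripper_width: 0.0616
gripper_force: 0.0
```

```bash
python3 - <<'E'
from h import *
g=[.4708,-.1139]
plan([*g,.1,-16],[*g,.012,-16],[*g,.0105,-16])
E
```

```text
at [0.5206 0.1464 0.1792] [ 1.7992e+02  6.0000e-02 -1.6290e+01] t 3.75
travel [0.051, 0.527, 0.159] dr [0.0002, 0.0002, -0.0008] dist mm 277
travel [0.051, 0.527, 0.335] dr [0.0002, 0.0002, -0.0008] dist mm 88
travel [0.051, 0.527, 0.338] dr [0.0002, 0.0002, -0.0008] dist mm 1
```

jog_arm --travel '[[0.051, 0.527, 0.159], [0.051, 0.527, 0.159], [0.051, 0.527, 0.159], [0.051, 0.527, 0.159], [0.051, 0.527, 0.159], [0.051, 0.527, 0.239], [0.051, 0.527, 0.239], [0.051, 0.527, 0.239], [0.051, 0.527, 0.239], [0.051, 0.527, 0.239]]' --dr '[[0, 0, -0.0008], [0, 0, -0.0008], [0, 0, -0.0008], [0, 0, -0.0008], [0, 0, -0.0008], [0, 0, -0.0008], [0, 0, -0.0008], [0, 0, -0.0008], [0, 0, -0.0008], [0, 0, -0.0008]]' --claw '[0.7, 0.7, 0.7, 0.7, 0.7, 0.7, 0.7, 0.7, 0.7, 0.7]'

```text
time_s: 5.0
tcp_pos: [0.4728, -0.1097, 0.0616]
eef_rot: [-180.0, -0.1, -15.7]
contact_force: [0.4, 0.6, 0.2]
gripper_width: 0.0608
gripper_force: 0.0
```

```bash
python3 - <<'E'
from h import *
g=[.4708,-.1139]
plan([*g,.0105,-16])
E
```

```text
at [ 0.4728 -0.1097  0.0616] [-1.7996e+02 -1.0000e-01 -1.5670e+01] t 5.0
travel [-0.002, 0.009, 0.102] dr [-0.0001, -0.0003, 0.0009] dist mm 51
```

jog_arm --travel '[[-0.002, 0.009, 0.05], [-0.002, 0.009, 0.08], [-0.002, 0.009, 0.095], [-0.002, 0.009, 0.102], [-0.002, 0.009, 0.102], [-0.002, 0.009, 0.102], [-0.002, 0.009, 0.102], [-0.002, 0.009, 0.102], [-0.002, 0.009, 0.102], [-0.002, 0.009, 0.102]]' --dr '[[0, 0, 0.0009], [0, 0, 0.0009], [0, 0, 0.0009], [0, 0, 0.0009], [0, 0, 0.0009], [0, 0, 0.0009], [0, 0, 0.0009], [0, 0, 0.0009], [0, 0, 0.0009], [0, 0, 0.0009]]' --claw '[0.7, 0.7, 0.7, 0.7, 0.7, 0.7, 0.3, 0, 0, 0]' --newtons 30

```text
time_s: 6.25
tcp_pos: [0.4698, -0.1143, 0.0096]
eef_rot: [180.0, -0.0, -16.0]
contact_force: [-0.3, -0.6, 0.5]
gripper_width: 0.0307
gripper_force: 30.0
```

```bash
python3 - <<'E'
from h import *
s=r.get_state(); print(s['gripper_width'],s['gripper_force'],s['contact_force'],s['moment'])
E
```

```text
0.030670805152369838 29.9794864654541 [-0.32970784 -0.57346408  0.46966767] [-0.03482269  0.12937882 -0.01794717]
```

```bash
python3 - <<'E'
from h import *
plan([.4698,-.1143,.09,-16],[.6397,.1798,.09,3.9],[.6397,.1798,.04,3.9])
E
```

```text
at [ 0.4698 -0.1143  0.0096] [180.    -0.   -16.04] t 6.25
travel [-0.0, 0.0, -0.161] dr [0.0, -0.0, -0.0001] dist mm 80
travel [0.164, -0.659, -0.161] dr [0.0, 0.0, -0.0554] dist mm 340
travel [0.164, -0.659, -0.061] dr [0.0, 0.0, -0.0554] dist mm 50
```

jog_arm --travel '[[0, 0, -0.06], [0, 0, -0.14], [0.01, -0.04, -0.161], [0.04, -0.14, -0.161], [0.07, -0.26, -0.161], [0.1, -0.38, -0.161], [0.13, -0.5, -0.161], [0.155, -0.6, -0.161], [0.164, -0.659, -0.161], [0.164, -0.659, -0.161]]' --dr '[[0, 0, 0], [0, 0, 0], [0, 0, 0], [0, 0, -0.01], [0, 0, -0.02], [0, 0, -0.03], [0, 0, -0.04], [0, 0, -0.05], [0, 0, -0.0554], [0, 0, -0.0554]]' --claw '[0, 0, 0, 0, 0, 0, 0, 0, 0, 0]' --newtons 40

```text
time_s: 7.5
tcp_pos: [0.6397, 0.1825, 0.088]
eef_rot: [180.0, 0.1, 4.1]
contact_force: [-1.2, 0.7, -1.8]
gripper_width: 0.0308
gripper_force: 40.0
```

```bash
python3 - <<'E'
from h import *
c=r.capture('top'); cv2.imwrite('pics/c1.png',cv2.resize(c['pixels'][90:330,170:490,::-1],None,fx=2.5,fy=2.5))
plan([.6397,.1798,.04,3.9],[.6397,.1798,.0135,3.9])
E
```

```text
at [0.639  0.1811 0.0882] [1.7995e+02 1.3000e-01 3.9700e+00] t 7.55
travel [0.001, 0.003, 0.096] dr [0.0001, 0.0004, 0.0002] dist mm 48
travel [0.002, 0.003, 0.149] dr [0.0001, 0.0004, 0.0002] dist mm 27
```

View pics/c1.png

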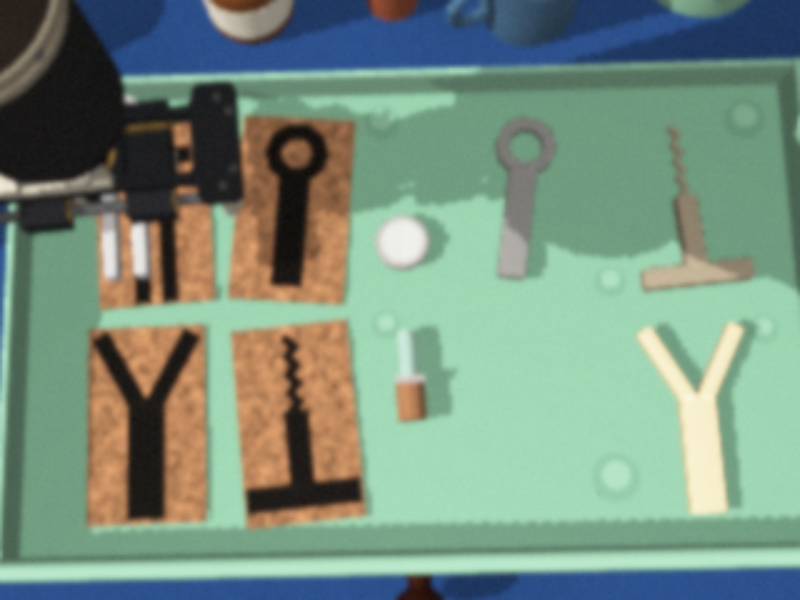

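jog_arm --travel '[[0.001, 0.001, 0.05], [0.001, 0.001, 0.1], [0.001, 0.002, 0.13], [0.001, 0.002, 0.143], [0.001, 0.002, 0.149], [0.001, 0.002, 0.149], [0.001, 0.002, 0.149], [0.001, 0.002, 0.149], [0.001, 0.002, 0.149], [0.001, 0.002, 0.149]]' --dr '[[0, 0, 0], [0, 0, 0], [0, 0, 0], [0, 0, 0], [0, 0, 0], [0, 0, 0], [0, 0, 0], [0, 0, 0], [0, 0, 0], [0, 0, 0]]' --claw '[0, 0, 0, 0, 0, 0, 0, 0.6, 0.6, 0.6]'

```text
time_s: 8.8
tcp_pos: [0.6404, 0.1789, 0.0158]
eef_rot: [-180.0, -0.0, 3.9]
contact_force: [-0.1, 0.6, -0.8]
gripper_width: 0.0512
gripper_force: 0.0
```

```bash
python3 - <<'E'
from h import *
import pickle
m=pickle.load(open('m.pkl','rb'))['bottle_opener']; a=np.radians(m['yt']); g=m['mt']-.022*np.array([np.cos(a),np.sin(a)]); print(g)
s=r.get_state(); p=s['tcp_pos']; y=s['eef_rot'][2]
plan([p[0],p[1],.09,y],[*g,.09,-9.2],[*g,.04,-9.2])
E
```

```text
[ 0.63388084 -0.10490139]
at [0.6404 0.1789 0.0158] [-1.7999e+02 -3.0000e-02  3.9100e+00] t 8.8
travel [0.0, -0.0, -0.148] dr [-0.0, -0.0001, 0.0] dist mm 74
travel [-0.052, 0.565, -0.148] dr [-0.0, -0.0001, 0.0364] dist mm 284
travel [-0.052, 0.565, -0.048] dr [-0.0, -0.0001, 0.0364] dist mm 50
```

jog_arm --travel '[[0, 0, 0], [0, 0, -0.06], [0, 0, -0.148], [-0.01, 0.1, -0.148], [-0.02, 0.22, -0.148], [-0.03, 0.34, -0.148], [-0.04, 0.46, -0.148], [-0.052, 0.565, -0.148], [-0.052, 0.565, -0.08], [-0.052, 0.565, -0.048]]' --dr '[[0, 0, 0], [0, 0, 0], [0, 0, 0], [0, 0, 0.01], [0, 0, 0.02], [0, 0, 0.03], [0, 0, 0.0364], [0, 0, 0.0364], [0, 0, 0.0364], [0, 0, 0.0364]]' --claw '[0.6, 0.6, 0.6, 0.6, 0.6, 0.6, 0.6, 0.6, 0.6, 0.6]' --newtons 30

```text
time_s: 10.05
tcp_pos: [0.6324, -0.1056, 0.038]
eef_rot: [180.0, 0.1, -9.3]
contact_force: [-0.5, -0.0, 0.2]
gripper_width: 0.0527
gripper_force: 0.0
```

```bash
python3 - <<'E'
from h import *
c=r.capture('top'); cv2.imwrite('pics/c2.png',cv2.resize(c['pixels'][90:330,170:490,::-1],None,fx=2.5,fy=2.5))
plan([.6339,-.1049,.0098,-9.2])
E
```

```text
at [ 0.6317 -0.105   0.0362] [179.96   0.25  -9.25] t 10.1
travel [0.005, -0.001, 0.053] dr [0.0001, 0.0007, -0.0001] dist mm 26
```

View pics/c2.png

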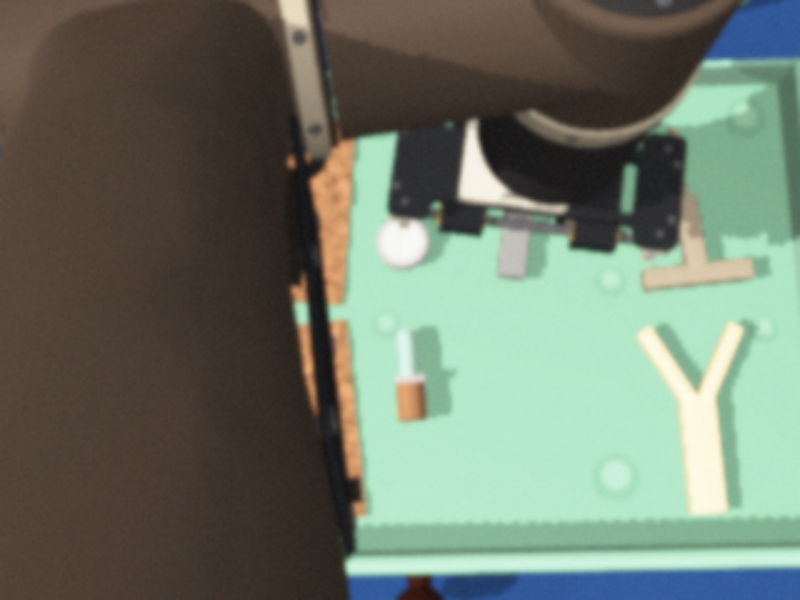

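jog_arm --travel '[[0.003, -0.001, 0.02], [0.003, -0.001, 0.04], [0.003, -0.001, 0.05], [0.003, -0.001, 0.05], [0.003, -0.001, 0.05], [0.003, -0.001, 0.05], [0.003, -0.001, 0.05], [0.003, -0.001, 0.05], [0.003, -0.001, 0.05], [0.003, -0.001, 0.05]]' --dr '[[0, 0, 0], [0, 0, 0], [0, 0, 0], [0, 0, 0], [0, 0, 0], [0, 0, 0], [0, 0, 0], [0, 0, 0], [0, 0, 0], [0, 0, 0]]' --claw '[0.6, 0.6, 0.6, 0.6, 0.6, 0.3, 0, 0, 0, 0]' --newtons 30

```text
time_s: 11.35
tcp_pos: [0.6352, -0.1046, 0.0147]
eef_rot: [180.0, -0.0, -9.2]
contact_force: [0.1, -0.4, 0.4]
gripper_width: 0.0213
gripper_force: 30.0
```

```bash
cat >> h.py <<'E'
def place(name,off,yaw_grip):
    "TCP goal over the outline, from TCP at grasp; off = manual tool centroid target"
    import pickle; m=pickle.load(open('m.pkl','rb'))[name]; s=r.get_state()
    a=np.radians(yaw_grip); l=(m['mt']-s['tcp_pos'][:2])@[np.cos(a),np.sin(a)]; cr=(m['mt']-s['tcp_pos'][:2])@[-np.sin(a),np.cos(a)]
    b=np.radians(m['yo']); g=np.array(off)-l*np.array([np.cos(b),np.sin(b)]); print('l',l.round(4),'cross',cr.round(4),'goal',g.round(4),m['yo'].round(1)); p=s['tcp_pos']
    plan([p[0],p[1],.09,yaw_grip],[*g,.09,m['yo']],[*g,p[2]+.0035,m['yo']]); return g
E
python3 - <<'E'
from h import *
place('bottle_opener',[.6582,.0696],r.get_state()['eef_rot'][2])
E
```

```text
l 0.0208 cross -0.0005 goal [0.6375 0.0715] -5.3
at [ 0.6352 -0.1046  0.0147] [180.   -0.   -9.2] t 11.35
travel [0.0, 0.0, -0.151] dr [0.0, -0.0, -0.0] dist mm 75
travel [-0.052, -0.348, -0.151] dr [0.0, -0.0, -0.0108] dist mm 176
travel [-0.052, -0.348, -0.007] dr [0.0, -0.0, -0.0108] dist mm 72
```

jog_arm --travel '[[0, 0, -0.04], [0, 0, -0.1], [0, -0.01, -0.13], [-0.01, -0.06, -0.13], [-0.02, -0.14, -0.13], [-0.03, -0.22, -0.13], [-0.045, -0.3, -0.13], [-0.052, -0.348, -0.13], [-0.052, -0.348, -0.1], [-0.052, -0.348, -0.06]]' --dr '[[0, 0, 0], [0, 0, 0], [0, 0, 0], [0, 0, -0.002], [0, 0, -0.005], [0, 0, -0.008], [0, 0, -0.0108], [0, 0, -0.0108], [0, 0, -0.0108], [0, 0, -0.0108]]' --claw '[0, 0, 0, 0, 0, 0, 0, 0, 0, 0]' --newtons 40

```text
time_s: 12.6
tcp_pos: [0.6372, 0.0714, 0.0438]
eef_rot: [-180.0, -0.0, -5.3]
contact_force: [0.1, 0.4, -1.9]
gripper_width: 0.0214
gripper_force: 40.0
```

```bash
python3 - <<'E'
from h import *
c=r.capture('side'); cv2.imwrite('pics/s1.png',cv2.resize(c['pixels'][150:310,140:400,::-1],None,fx=3,fy=3))
plan([.6375,.0715,.0182,-5.3])
E
```

```text
at [0.6352 0.0705 0.0405] [179.92   0.25  -5.38] t 12.65
travel [0.005, -0.003, 0.045] dr [0.0002, 0.0007, -0.0002] dist mm 22
```

View pics/s1.png

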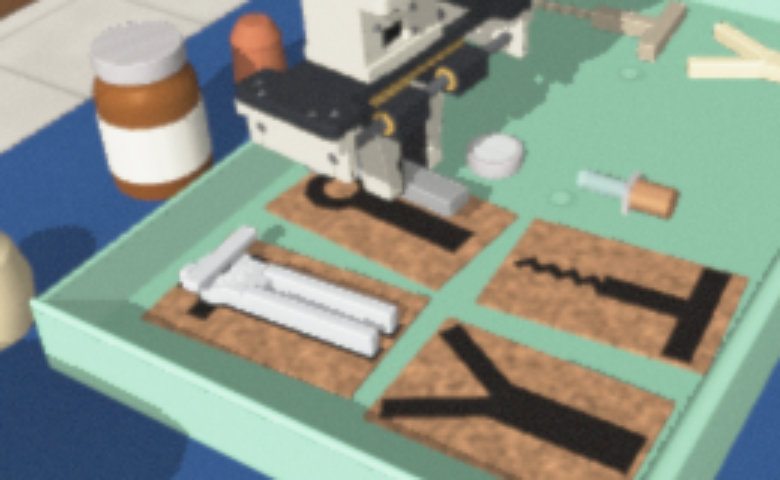

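jog_arm --travel '[[0, 0, 0.02], [0, 0, 0.035], [0, 0, 0.045], [0, 0, 0.051], [0, 0, 0.053], [0, 0, 0.053], [0, 0, 0.053], [0, 0, 0.053], [0, 0, 0.053], [0, 0, 0.053]]' --dr '[[0, 0, 0], [0, 0, 0], [0, 0, 0], [0, 0, 0], [0, 0, 0], [0, 0, 0], [0, 0, 0], [0, 0, 0], [0, 0, 0], [0, 0, 0]]' --claw '[0, 0, 0, 0, 0, 0, 0, 0.5, 0.5, 0.5]'

```text
time_s: 13.9
tcp_pos: [0.6374, 0.0714, 0.0182]
eef_rot: [-180.0, -0.0, -5.3]
contact_force: [-0.8, 0.6, 1.0]
gripper_width: 0.0424
gripper_force: 0.0
```

```bash
python3 - <<'E'
from h import *
import pickle
m=pickle.load(open('m.pkl','rb'))['jar_key']; a=np.radians(m['yt']); g=m['mt']-.014*np.array([np.cos(a),np.sin(a)]); print(g)
s=r.get_state(); p=s['tcp_pos']; y=s['eef_rot'][2]
plan([p[0],p[1],.09,y],[*g,.09,2.1],[*g,.04,2.1])
E
```

```text
[ 0.46386818 -0.23215532]
at [0.6374 0.0714 0.0182] [-1.7999e+02 -1.0000e-02 -5.3100e+00] t 13.9
travel [0.0, -0.0, -0.144] dr [-0.0, -0.0, 0.0] dist mm 72
travel [-0.289, 0.637, -0.144] dr [-0.0, -0.0, -0.0206] dist mm 350
travel [-0.289, 0.637, -0.044] dr [-0.0, -0.0, -0.0206] dist mm 50
```

jog_arm --travel '[[0, 0, 0], [0, 0, -0.06], [0, 0, -0.144], [-0.05, 0.1, -0.144], [-0.11, 0.22, -0.144], [-0.17, 0.34, -0.144], [-0.22, 0.46, -0.144], [-0.27, 0.57, -0.144], [-0.289, 0.637, -0.144], [-0.289, 0.637, -0.08]]' --dr '[[0, 0, 0], [0, 0, 0], [0, 0, 0], [0, 0, -0.005], [0, 0, -0.01], [0, 0, -0.015], [0, 0, -0.02], [0, 0, -0.0206], [0, 0, -0.0206], [0, 0, -0.0206]]' --claw '[0.5, 0.5, 0.5, 0.55, 0.6, 0.65, 0.65, 0.65, 0.65, 0.65]' --newtons 30

```text
time_s: 15.15
tcp_pos: [0.4645, -0.2351, 0.0599]
eef_rot: [179.9, -0.3, 1.9]
contact_force: [0.7, 0.6, -1.0]
gripper_width: 0.0568
gripper_force: 0.0
```

```bash
python3 - <<'E'
from h import *
c=r.capture('top'); cv2.imwrite('pics/c3.png',cv2.resize(c['pixels'][90:330,170:490,::-1],None,fx=2.5,fy=2.5))
plan([.4639,-.2322,.0098,2.1])
E
```

```text
at [ 0.4616 -0.2334  0.0548] [-1.7994e+02  1.2000e-01  1.8900e+00] t 15.2
travel [0.005, -0.002, 0.09] dr [-0.0002, 0.0003, -0.0006] dist mm 45
```

View pics/c3.png

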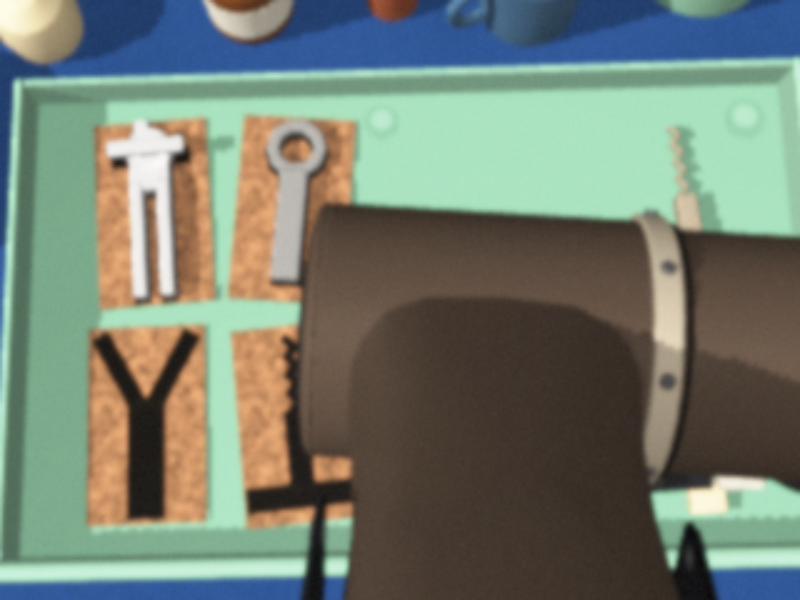

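jog_arm --travel '[[0, 0, 0.03], [0, 0, 0.07], [0, 0, 0.09], [0, 0, 0.097], [0, 0, 0.097], [0, 0, 0.097], [0, 0, 0.097], [0, 0, 0.097], [0, 0, 0.097], [0, 0, 0.097]]' --dr '[[0, 0, 0], [0, 0, 0], [0, 0, 0], [0, 0, 0], [0, 0, 0], [0, 0, 0], [0, 0, 0], [0, 0, 0], [0, 0, 0], [0, 0, 0]]' --claw '[0.65, 0.65, 0.65, 0.65, 0.65, 0.3, 0, 0, 0, 0]' --newtons 30

```text
time_s: 16.45
tcp_pos: [0.4641, -0.2325, 0.0098]
eef_rot: [180.0, -0.0, 2.1]
contact_force: [-0.2, 1.5, 1.9]
gripper_width: 0.0258
gripper_force: 29.9
```

```bash
python3 - <<'E'
from h import *
place('jar_key',[.4848,.1837],r.get_state()['eef_rot'][2])
E
```

```text
l 0.0138 cross 0.0003 goal [0.471  0.1835] 1.0
at [ 0.4641 -0.2325  0.0098] [ 1.7999e+02 -2.0000e-02  2.1200e+00] t 16.45
travel [0.0, 0.0, -0.16] dr [0.0, -0.0001, -0.0] dist mm 80
travel [0.045, -0.831, -0.16] dr [0.0, -0.0001, 0.0031] dist mm 416
travel [0.045, -0.831, -0.007] dr [0.0, -0.0001, 0.0031] dist mm 77
```

jog_arm --travel '[[0, 0, -0.06], [0, -0.01, -0.14], [0.01, -0.08, -0.16], [0.015, -0.18, -0.16], [0.02, -0.3, -0.16], [0.025, -0.42, -0.16], [0.03, -0.54, -0.16], [0.04, -0.66, -0.16], [0.045, -0.77, -0.16], [0.045, -0.831, -0.13]]' --dr '[[0, 0, 0], [0, 0, 0], [0, 0, 0], [0, 0, 0.001], [0, 0, 0.002], [0, 0, 0.003], [0, 0, 0.0031], [0, 0, 0.0031], [0, 0, 0.0031], [0, 0, 0.0031]]' --claw '[0, 0, 0, 0, 0, 0, 0, 0, 0, 0]' --newtons 40

```text
time_s: 17.7
tcp_pos: [0.4717, 0.1869, 0.0753]
eef_rot: [-179.9, -0.1, 1.1]
contact_force: [-0.4, -0.3, -0.7]
gripper_width: 0.0255
gripper_force: 39.9
```

jog_arm --travel '[[0, 0, 0], [0, 0, 0.04], [0, 0, 0.08], [0, 0, 0.105], [0, 0, 0.117], [0, 0, 0.123], [0, 0, 0.123], [0, 0, 0.123], [0, 0, 0.123], [0, 0, 0.123]]' --dr '[[0, 0, 0], [0, 0, 0], [0, 0, 0], [0, 0, 0], [0, 0, 0], [0, 0, 0], [0, 0, 0], [0, 0, 0], [0, 0, 0], [0, 0, 0]]' --claw '[0, 0, 0, 0, 0, 0, 0, 0, 0.5, 0.5]'

```text
time_s: 18.95
tcp_pos: [0.4713, 0.1838, 0.0133]
eef_rot: [-180.0, -0.0, 1.0]
contact_force: [-0.1, 0.5, 0.5]
gripper_width: 0.0398
gripper_force: 0.0
```

```bash
python3 - <<'E'
from h import *
import pickle
M=pickle.load(open('m.pkl','rb'))['corkscrew']
for k in('T','O'):
    P=M[k]; m=P.mean(0); y=np.radians(M['yt' if k=='T' else 'yo']); a=np.array([np.cos(y),np.sin(y)]); n=np.array([-a[1],a[0]])
    x=(P-m)@a; t=(P-m)@n
    bar=x<x.min()+.016; w=np.linalg.lstsq(np.c_[t[bar],np.ones(bar.sum())],x[bar],rcond=None)[0]
    br=(x>x.min()+.024)&(x<x.min()+.066); q=np.polyfit(x[br],t[br],1)
    print(k,'bar mid',np.round([w[1],t[bar].mean()],4),'bar yaw',np.degrees(y-np.arctan(w[0])).round(2),'barrel yaw',np.degrees(y+np.arctan(q[0])).round(2),'bar ext x',x.min().round(4),np.percentile(x[bar],99).round(4))
g=M['mt']+.016*np.array([np.cos(np.radians(5.7)),np.sin(np.radians(5.7))]); print(g)
s=r.get_state(); p=s['tcp_pos']; y=s['eef_rot'][2]
plan([p[0],p[1],.09,y],[*g,.09,5.5],[*g,.05,5.5])
E
```

```text
T bar mid [-0.024  -0.0016] bar yaw 4.83 barrel yaw 4.81 bar ext x -0.033 -0.0171
O bar mid [-0.024  -0.0007] bar yaw 5.35 barrel yaw 4.4 bar ext x -0.0324 -0.0166
[ 0.62392026 -0.23655934]
at [0.4713 0.1838 0.0133] [-1.7998e+02 -3.0000e-02  1.0000e+00] t 18.95
travel [0.0, -0.0, -0.153] dr [-0.0001, -0.0001, 0.0] dist mm 77
travel [0.291, 0.846, -0.154] dr [-0.0001, -0.0001, -0.0125] dist mm 447
travel [0.291, 0.846, -0.074] dr [-0.0001, -0.0001, -0.0125] dist mm 40
```

jog_arm --travel '[[0, 0, 0], [0, 0, -0.06], [0.01, 0.02, -0.154], [0.05, 0.14, -0.154], [0.1, 0.26, -0.154], [0.14, 0.38, -0.154], [0.18, 0.5, -0.154], [0.22, 0.62, -0.154], [0.26, 0.74, -0.154], [0.291, 0.846, -0.154]]' --dr '[[0, 0, 0], [0, 0, 0], [0, 0, 0], [0, 0, -0.003], [0, 0, -0.006], [0, 0, -0.009], [0, 0, -0.011], [0, 0, -0.011], [0, 0, -0.011], [0, 0, -0.011]]' --claw '[0.5, 0.5, 0.5, 0.5, 0.5, 0.5, 0.5, 0.5, 0.5, 0.5]' --newtons 30

```text
time_s: 20.2
tcp_pos: [0.6245, -0.2388, 0.09]
eef_rot: [180.0, -0.0, 5.0]
contact_force: [-0.3, 1.0, -0.6]
gripper_width: 0.0435
gripper_force: 0.0
```

jog_arm --travel '[[0, 0, 0], [0, 0, 0.04], [0, 0, 0.08], [0, 0, 0.12], [0, 0, 0.15], [0, 0, 0.16], [0, 0, 0.16], [0, 0, 0.16], [0, 0, 0.16], [0, 0, 0.16]]' --dr '[[0, 0, 0], [0, 0, 0], [0, 0, 0], [0, 0, 0], [0, 0, 0], [0, 0, 0], [0, 0, 0], [0, 0, 0], [0, 0, 0], [0, 0, 0]]' --claw '[0.5, 0.5, 0.5, 0.5, 0.5, 0.5, 0.5, 0.2, 0, 0]'

```text
time_s: 21.45
tcp_pos: [0.6241, -0.2368, 0.0105]
eef_rot: [180.0, -0.0, 4.9]
contact_force: [0.1, -0.4, 0.6]
gripper_width: 0.019
gripper_force: 0.0
```

```bash
python3 - <<'E'
from h import *
place('corkscrew',[.4504,.0652],r.get_state()['eef_rot'][2])
c=r.capture('top'); cv2.imwrite('pics/c4.png',cv2.resize(c['pixels'][90:330,170:490,::-1],None,fx=2.5,fy=2.5))
E
```

```text
l -0.0162 cross 0.0001 goal [0.4665 0.0667] 5.4
at [ 0.6241 -0.2368  0.0105] [ 1.7999e+02 -4.0000e-02  4.9500e+00] t 21.45
travel [0.0, 0.0, -0.159] dr [0.0, -0.0001, -0.0] dist mm 79
travel [-0.262, -0.632, -0.159] dr [0.0, -0.0001, -0.0013] dist mm 342
travel [-0.262, -0.632, -0.007] dr [0.0, -0.0001, -0.0013] dist mm 76
```

View pics/c4.png

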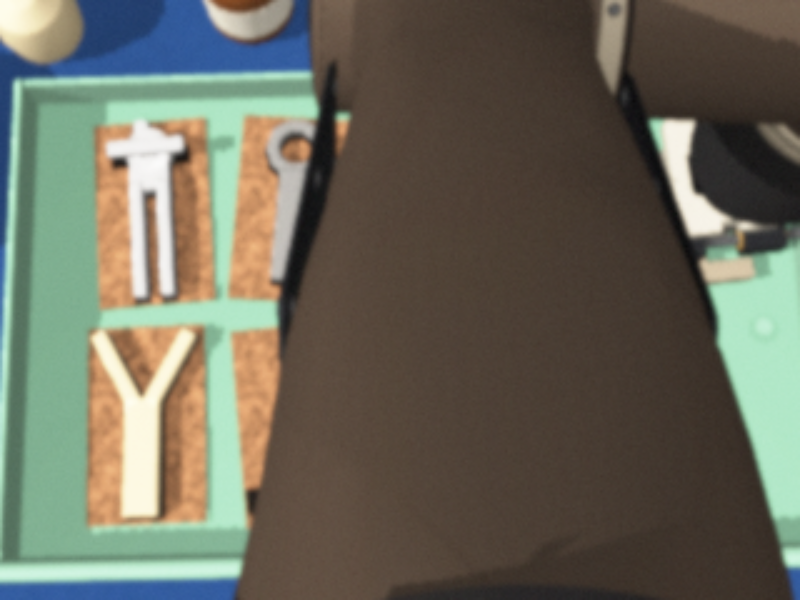

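jog_arm --travel '[[0, 0, 0], [0, 0, 0], [0, 0, 0], [0, 0, -0.06], [0, 0, -0.14], [-0.04, -0.08, -0.159], [-0.09, -0.2, -0.159], [-0.14, -0.32, -0.159], [-0.18, -0.44, -0.159], [-0.22, -0.54, -0.159]]' --dr '[[0, 0, 0], [0, 0, 0], [0, 0, 0], [0, 0, 0], [0, 0, 0], [0, 0, 0], [0, 0, 0], [0, 0, 0], [0, 0, 0], [0, 0, 0]]' --claw '[0, 0, 0, 0, 0, 0, 0, 0, 0, 0]' --newtons 40

```text
time_s: 22.75
tcp_pos: [0.4898, 0.0244, 0.0893]
eef_rot: [-180.0, 0.0, 4.9]
contact_force: [0.9, 1.4, -0.1]
gripper_width: 0.0158
gripper_force: 39.9
```

jog_arm --travel '[[-0.03, -0.07, 0], [-0.042, -0.092, 0], [-0.042, -0.092, 0], [-0.042, -0.092, 0.02], [-0.042, -0.092, 0.05], [-0.042, -0.092, 0.08], [-0.042, -0.092, 0.1], [-0.042, -0.092, 0.1], [-0.042, -0.092, 0.1], [-0.042, -0.092, 0.1]]' --dr '[[0, 0, -0.0005], [0, 0, -0.0005], [0, 0, -0.0005], [0, 0, -0.0005], [0, 0, -0.0005], [0, 0, -0.0005], [0, 0, -0.0005], [0, 0, -0.0005], [0, 0, -0.0005], [0, 0, -0.0005]]' --claw '[0, 0, 0, 0, 0, 0, 0, 0, 0, 0]'

```text
time_s: 24.0
tcp_pos: [0.4666, 0.0669, 0.04]
eef_rot: [-180.0, -0.1, 5.1]
contact_force: [0.0, -0.7, -0.7]
gripper_width: 0.016
gripper_force: 39.9
```

```bash
python3 - <<'E'
from h import *
plan([.4665,.0667,.0142,5.2])
E
```

```text
at [0.4666 0.0669 0.04  ] [-1.7998e+02 -5.0000e-02  5.1300e+00] t 24.0
travel [-0.0, 0.0, 0.052] dr [-0.0001, -0.0002, -0.0002] dist mm 26
```

Lower, release, then retreat up and back to the robot's left for a clear view.

jog_arm --travel '[[0, 0, 0.02], [0, 0, 0.04], [0, 0, 0.048], [0, 0, 0.052], [0, 0, 0.052], [0, 0, 0.052], [0, 0, 0.052], [0, 0, 0.052], [0, 0, 0.052], [0, 0, 0.052]]' --dr '[[0, 0, 0], [0, 0, 0], [0, 0, 0], [0, 0, 0], [0, 0, 0], [0, 0, 0], [0, 0, 0], [0, 0, 0], [0, 0, 0], [0, 0, 0]]' --claw '[0, 0, 0, 0, 0, 0, 0, 0.4, 0.4, 0.4]'

```text
time_s: 25.25
tcp_pos: [0.4662, 0.0668, 0.0136]
eef_rot: [-180.0, -0.0, 5.1]
contact_force: [0.5, 0.4, 0.2]
gripper_width: 0.0343
gripper_force: 0.0
```

jog_arm --travel '[[0, 0, 0], [0, 0, -0.06], [0, 0, -0.14], [0, 0, -0.26], [0, 0, -0.36], [-0.02, -0.1, -0.4], [-0.06, -0.22, -0.4], [-0.1, -0.34, -0.4], [-0.14, -0.46, -0.4], [-0.18, -0.58, -0.4]]' --dr '[[0, 0, 0], [0, 0, 0], [0, 0, 0], [0, 0, 0], [0, 0, 0], [0, 0, 0], [0, 0, 0], [0, 0, 0], [0, 0, 0], [0, 0, 0]]' --claw '[0.4, 0.4, 0.4, 0.4, 0.4, 0.4, 0.4, 0.4, 0.4, 0.4]'

```text
time_s: 26.5
tcp_pos: [0.3505, 0.3465, 0.2139]
eef_rot: [-180.0, -0.0, 5.2]
contact_force: [1.5, 1.0, 0.3]
gripper_width: 0.035
gripper_force: 0.0
```

jog_arm --travel '[[-0.03, -0.12, 0], [-0.07, -0.24, 0], [-0.1, -0.36, 0], [-0.12, -0.44, 0], [-0.12, -0.44, 0], [-0.12, -0.44, 0], [-0.12, -0.44, 0], [-0.12, -0.44, 0], [-0.12, -0.44, 0], [-0.12, -0.44, 0]]' --dr '[[0, 0, 0], [0, 0, 0], [0, 0, 0], [0, 0, 0], [0, 0, 0], [0, 0, 0], [0, 0, 0], [0, 0, 0], [0, 0, 0], [0, 0, 0]]' --claw '[0.4, 0.4, 0.4, 0.4, 0.4, 0.4, 0.4, 0.4, 0.4, 0.4]'

```text
time_s: 27.75
tcp_pos: [0.2725, 0.5584, 0.2138]
eef_rot: [-180.0, -0.0, 5.1]
contact_force: [0.4, -0.3, 0.3]
gripper_width: 0.0354
gripper_force: 0.0
```

```bash
python3 - <<'E'
from meas import *
import pickle
M=pickle.load(open('m.pkl','rb'))
c=r.capture('top'); cv2.imwrite('pics/f1.png',cv2.resize(c['pixels'][90:330,170:490,::-1],None,fx=2.5,fy=2.5))
W=cloud(c); print(r.get_state()['tcp_pos'])
for t in HT:
    d=r.regions_of(t+'_grip','top')[0]; tm=d['pixels']; T=up(c,tm,.0115+HT[t]); O=M[t]['O']; m,a=moments(T); y=np.degrees(np.arctan2(a[1],a[0]))
    dth,to,t0,s=overlap(T,O,0); b=np.radians(M[t]['yo']); e=t0-to
    dz=np.percentile(W[tm][:,2],[10,50,90]).round(4)
    print(t,round(d['conf'],2),tm.sum(),'yaw',y.round(1),'want',M[t]['yo'].round(1),'fit',np.degrees(-dth).round(1),'err along/across mm',np.round([1e3*e@[np.cos(b),np.sin(b)],1e3*e@[-np.sin(b),np.cos(b)]],1),'z',dz)
for t in('pour_spout_mid','jar_lid_mid'): print(t,[px2w(c,*d['at'],.018).round(3) for d in r.tip_of(t,'top')[:1]])
E
```

```text
[0.27244224 0.5584465  0.2137277 ]
can_opener 0.67 1084 yaw 4.4 want 3.9 fit 0.1 err along/across mm [ 1.3 -2.4] z [0.0202 0.0269 0.037 ]
bottle_opener 0.56 787 yaw -5.3 want -5.3 fit -0.6 err along/across mm [-0.2 -1. ] z [0.0215 0.0245 0.0269]
jar_key 0.75 1256 yaw 0.2 want 1.0 fit -0.7 err along/across mm [ 0.4 -1.1] z [0.0145 0.0252 0.0273]
corkscrew 0.89 807 yaw 5.8 want 5.4 fit 0.7 err along/across mm [ 2.5 -0.5] z [0.0218 0.0272 0.0294]
pour_spout_mid [array([ 0.517, -0.02 ,  0.018])]
jar_lid_mid [array([ 0.617, -0.013,  0.018])]
```

View pics/f1.png

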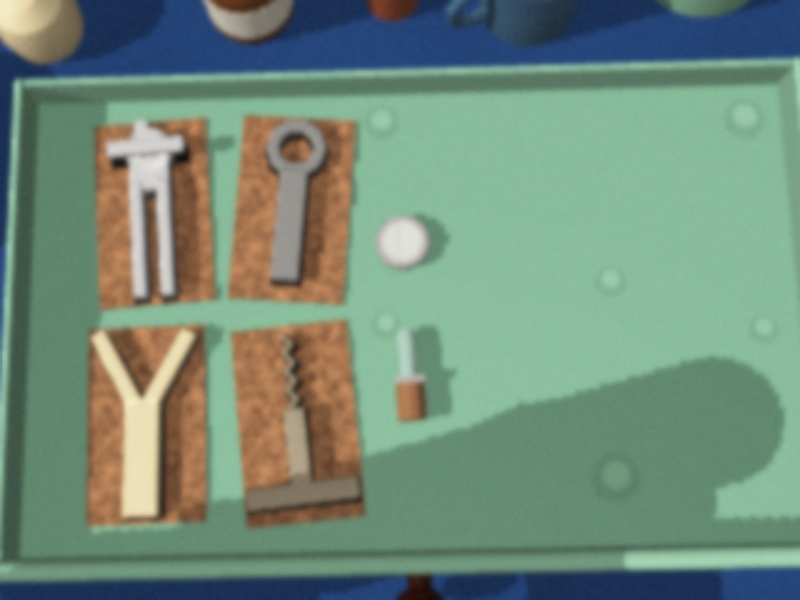

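The picture shows all four tools flat on their outlines, within about 2.5 mm and 1°. The lid (403,242) and spout (410,375) are undisturbed.

```bash
python3 -c "
from plant import r
print(r.close_job())"
```

```text
the job is handed in; nothing more can be done
None
```

I handed the job in at about 28 s on the robot's clock: all four tools lie flat on their own outlines, heads pointing the right way (about 2.5 mm and 1° off at most in the last camera check), and the pour spout and jar lid did not visibly move.

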